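# Isolate the hood's gas for lockout

## Task

The hood's gas is to be locked out for service. Swing the yellow gas isolator handle a quarter turn, clockwise seen from above, to off, so that the padlock hole in the handle lies over the hole in its red hasp tab, ready for a padlock; do not stop short or run past it. Leave the grey vacuum isolator's handle where it is.

Things in the scene. Friction and masses are not known exactly. Their poses are not given: they have to be found in the camera images.
- gas_isolator: Brass quarter-turn gas valve on a 100 x 190 mm plate bolted to the worktop. Origin: on its yellow handle's vertical pivot, at worktop level; x axis towards the red hasp tab (off), y along the pipe (on). Parts under the handle are at most 64 mm high. The handle starts 0 to 26 deg round from y, swings level, clockwise from above, past off (90 deg) to a stop at 117; no click at off. 2 N moves it; it stays.
- gas_eye (a point): Centre of the 24 mm padlock hole in the yellow handle's flat 44 mm plate, on top, 78 mm above the worktop, 80 mm from the pivot. Beyond the plate, on the line from the pivot through this point, is the grip: an upright blade 14 mm thick, 101 to 167 mm from the pivot (middle 134 mm), its underside 70 mm and top 104 mm above the worktop, clear beneath and on both sides.
- gas_hasp (a point): Centre of the 24 mm hole in the gas isolator's fixed red hasp tab (44 mm square, 6 mm thick), on its upper face, 62 mm above the worktop and 80 mm from the pivot. The handle's plate passes 8 mm above the tab.
- vac_eye (a point): Centre of the padlock hole in the grey handle of the vacuum isolator, which is of the same make and size as the gas one, with its own red hasp tab; to be left alone.

How it is judged:
By the outcome, as a careful person would: the job done as asked, in the order asked, and still so for the second after the job is handed in, with the robot touching nothing.
It also fails if it takes over 35 s, if anything falls off the work surface, if the arm or the gripper's body presses on something with over 40 N, if the wrist force passes 120 N, or if a joint passes its speed limit or range.

## Robot

A 6-joint arm with a two-finger parallel gripper is mounted at the origin on the work surface. World frame = base frame: x ahead of the robot, y to its left, z up, the work surface at z = 0. Lengths are in m, angles in rad, forces in N, time in s.
With the tool pointing down it reaches from about 0.375 to 0.925 m from the base axis. Payload 5.7 kg.
Tool frame: the origin (TCP) lies midway between the tips of the shut fingers; the grasp point (between the pads) lies 19 mm behind it; z points along the fingers, x is the direction in which the jaws open and shut, and the axes are right-handed (so a half turn about z gives the same grasp; the last joint's range is limited). The gripper opens to 88 mm and grips with 3 to 60 N. Pads are 20 mm wide; open, the fingers measure 115 mm over their backs; the gripper's body (75 mm by 178 mm) begins 61 mm behind the grasp point.
Start: joints at [-1.274, 0.359, 1.51, -0, 1.272, -0.115], TCP at [0.24, -0.55, 0.223] pointing down, gripper open.
Joint ranges: [-2.97, 2.97], [-1.01, 2.36], [0.21, 2.38], [-0.96, 4.11], [0.2, 2.71], [-2.98, 2.98]. Speed limits (rad/s): [2.39, 2.39, 3.14, 3.14, 3.14, 3.14].

## Interface

Orientations are given as a unit quaternion [x, y, z, w].
In Python, from bench import move_ptp, servo_line, goto_joints, move_gripper, sleep, inverse_kinematics, capture, PlanningError, close_job, spot_in, silhouettes, current_clock, current_joint_pos, current_qvel, current_joint_torque, current_position, current_orientation, current_force, current_torque, current_finger_gap gives the robot as it stands. Calls block until the motion is done:
- move_ptp(position, orientation): joint-space move of the TCP to a pose.
- servo_line(position, orientation=None, rate=0.15, contact_N=None): straight line of the TCP; orientation=None keeps the orientation; rate is the mean speed in m/s. With contact_N (N) it stops when the force on the tool has changed by that much, and returns True; else False.
- goto_joints(angles): joint-space move.
- move_gripper(opening): finger opening in m; the grip force is fixed at half the most; returns when the fingers have stopped.
- sleep(seconds).
- inverse_kinematics(position, orientation): joint angles nearest the present ones, or None.
- capture(name): name is "scene" or "side" or "wrist"; returns a dict with "image" (480x640x3 uint8, blue, green, red), "range_z" (480x640 float32, m along the optical axis (not along the pixel's ray), 0 where there is no reading), "intrinsics" (3x3 intrinsics, pixels), "R" (3x3) and "t" (3): a world point X has camera coordinates R X + t. Camera axes: x right, y down, z forward; pixel columns grow to the right and rows downward; lengths in m; the calibration is good to about 2 mm. The wrist camera is an equidistant fisheye: a pixel r from the principal point sees the ray r / f radians off the axis. A picture is of the moment at which its call begins.
A pose or a line that the arm cannot do raises PlanningError and nothing moves.
- close_job(): hands the job in, once; it reports no verdict.
Trained networks look in the newest picture that a camera, given by its name, has taken for a name from the list of things; names that differ only in an ending like _2 or _b are one class to them, and where a whole thing is asked for, a point or a joint stands for the part that bears it (a point fixed in the world has none). Each returns a list of dicts, best first, with "conf" (0 to 1); they miss things now and then, are a little off and sometimes report something else, mostly with a low value. They report only what shows in the picture. A call takes as long as a camera call.
- spot_in(camera, query): "xy" ([column, row] in pixels, amid what is visible of it).
- silhouettes(camera, query): "region" (480x640 bool, what is visible of it) and "xy" ([column, row] in pixels, amid what is visible of it).
Readings, each from a call of its own:
- current_clock(): time.
- current_joint_pos(): joint angles.
- current_qvel(): joint speeds.
- current_joint_torque(): joint torques, N m.
- current_position(): TCP position.
- current_orientation(): TCP orientation.
- current_force(): force on the tool from outside, world axes, zero at the start.
- current_torque(): the same for the moment, N m.
- current_finger_gap(): finger opening in m.
Only numpy, scipy, OpenCV 4.12 (cv2) and the standard library are available. Lean on these libraries where they do the work, as an engineer would, in place of code of your own. Each camera call takes 0.05 s, during which the arm holds its last target.

## Working session

There is one attempt and no reset: what is moved stays moved. The work goes in short steps, each a Python script; the robot and the scene stay as the last script left them, time stands still between calls to the robot, and variables do not carry over. Pictures are saved under pics/ and viewed, and the job is handed in when it is done.

```bash
mkdir -p pics; ls; python3 - <<'E'
from bench import *
import cv2,numpy as np
for c in ["scene","side"]:
    d=capture(c); cv2.imwrite(f"pics/{c}0.png",d["image"])
    np.savez(f"{c}0.npz",**d)
    for q in ["gas_isolator","gas_eye","gas_hasp","vac_eye"]:
        print(c,q,[(np.round(s["xy"],1),round(s["conf"],2)) for s in spot_in(c,q)][:3])
print(current_clock())
E
```

```text
pics
scene gas_isolator [(array([184.2, 277.6]), 0.72)]
scene gas_eye [(array([210.8, 268.3]), 0.59)]
scene gas_hasp [(array([188.2, 279.9]), 0.82)]
scene vac_eye [(array([383.4, 207.8]), 0.76)]
side gas_isolator [(array([354.3, 199.3]), 0.7)]
side gas_eye [(array([342.5, 190.7]), 0.62)]
side gas_hasp [(array([354.8, 201.6]), 0.61)]
side vac_eye [(array([300.4, 323.6]), 0.97)]
0.5
```

View pics/scene0.png

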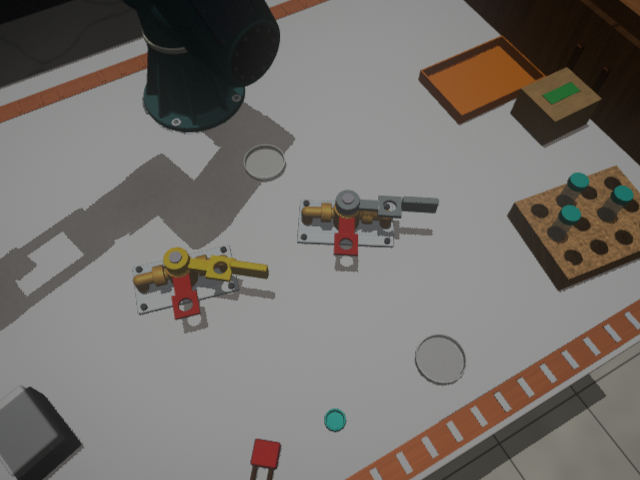

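View pics/side0.png

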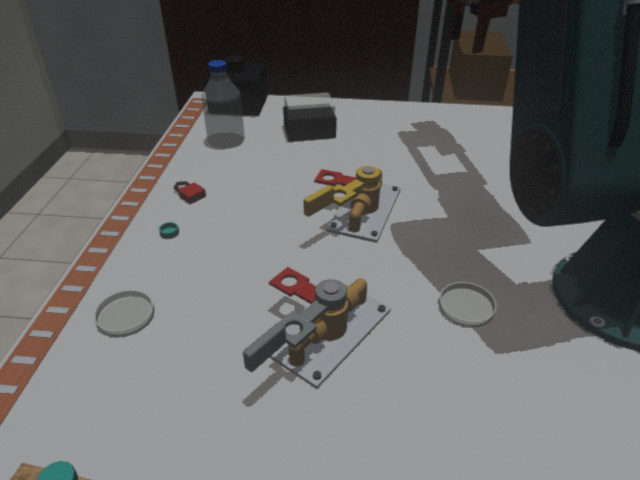

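```bash
cat > h.py <<'E'
import numpy as np
def px(d,uv,z=None,win=2):
    """world pt from pixel; if z given intersect plane, else range"""
    K,R,t=d["intrinsics"],d["R"],d["t"]
    r=np.linalg.inv(K)@np.array([uv[0],uv[1],1.])
    if z is None:
        u,v=int(round(uv[0])),int(round(uv[1]))
        p=d["range_z"][v-win:v+win+1,u-win:u+win+1]; p=p[p>0]
        s=np.median(p)
        return R.T@(r*s-t)
    o=-R.T@t; w=R.T@r
    return o+w*(z-o[2])/w[2]
E
python3 - <<'E'
import numpy as np
from h import *
np.set_printoptions(precision=4,suppress=True)
P={"scene":[("eye",(210.8,268.3),.078),("hasp",(188.2,279.9),.062),("vac",(383.4,207.8),.078)],
"side":[("eye",(342.5,190.7),.078),("hasp",(354.8,201.6),.062),("vac",(300.4,323.6),.078)]}
import cv2
for c in P:
    d=np.load(c+"0.npz"); print(c,"cam",-d["R"].T@d["t"])
    for n,uv,z in P[c]: print(n,px(d,uv,z),px(d,uv))
d=np.load("scene0.npz")["image"]; cv2.imwrite("pics/sc_crop.png",cv2.resize(d[200:350,110:300],None,fx=4,fy=4,interpolation=2))
d=np.load("side0.npz")["image"]; cv2.imwrite("pics/si_crop.png",cv2.resize(d[130:270,270:450],None,fx=4,fy=4,interpolation=2))
E
```

```text
scene cam [ 0.9607 -0.2135  0.9548]
eye [ 0.482  -0.1599  0.078 ] [ 0.4815 -0.1599  0.0771]
hasp [ 0.4748 -0.2037  0.062 ] [ 0.4737 -0.2037  0.06  ]
vac [0.5239 0.1761 0.078 ] [0.5229 0.177  0.0759]
side cam [0.4429 0.669  0.6127]
eye [ 0.4825 -0.153   0.078 ] [ 0.4826 -0.1565  0.0757]
hasp [ 0.4586 -0.1432  0.062 ] [ 0.4589 -0.1588  0.0515]
vac [0.5173 0.1822 0.078 ] [0.5176 0.1801 0.0757]
```

View crops.

The scene view shows the yellow valve with its pivot near (177,259), eye near (221,268), grip end near (267,270) and hasp hole near (186,304). The grey valve is at (347,203). The network spots for the hasp and eye sit off these positions, so I'll refine them from crops.

View pics/sc_crop.png

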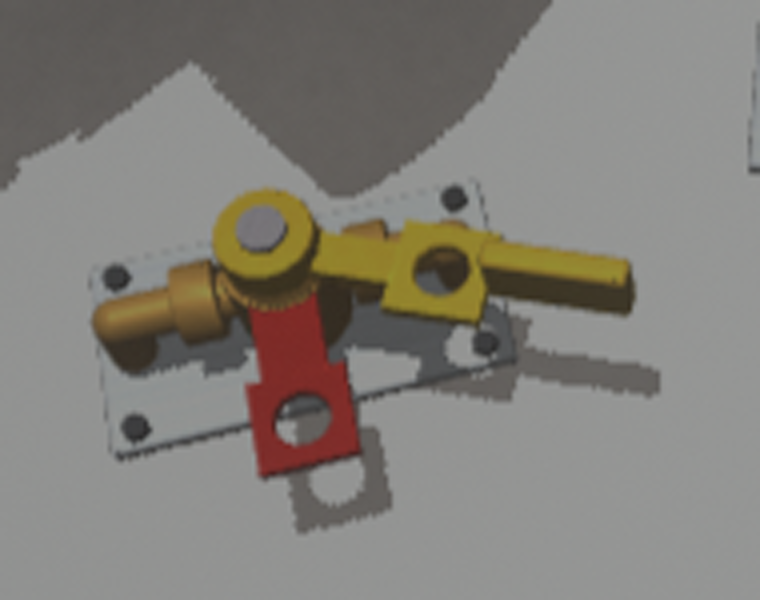

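View pics/si_crop.png

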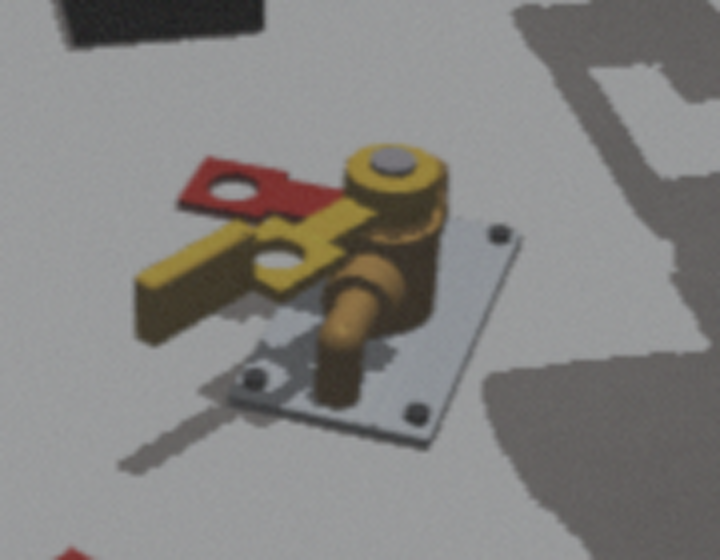

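```bash
python3 - <<'E'
import numpy as np
from h import *
np.set_printoptions(precision=4,suppress=True)
P={"scene":[("eye",(220,267.1),.078),("hasp",(185.,304.25),.062),("gripend",(110+630/4-.4,200+272/4-.4),.104),("gripin",(110+486/4-.4,200+250/4-.4),.104),("hub",(110+262/4-.4,200+228/4-.4),None)],
"side":[("eye",(339.6,193.6),.078),("hasp",(328.1,176.5),.062),("hub",(270+393/4-.4,130+162/4-.4),None),("gripend",(270+147/4-.4,130+275/4-.4),.104)]}
for c in P:
    d=np.load(c+"0.npz")
    for n,uv,z in P[c]: print(c,n,px(d,uv,z) if z else "",px(d,uv))
    # handle/hub heights from range cloud
    K,R,t=d["intrinsics"],d["R"],d["t"]
    u,v=np.meshgrid(np.arange(640),np.arange(480)); r=np.stack([u,v,np.ones_like(u)],-1)@np.linalg.inv(K).T
    X=(r*d["range_z"][...,None]-t)@R
    import cv2
    h=cv2.cvtColor(d["image"],cv2.COLOR_BGR2HSV)
    m=(h[...,0]>22)&(h[...,0]<34)&(h[...,1]>120)&(d["range_z"]>0)&(abs(X[...,0]-.45)<.3)&(abs(X[...,1]+.2)<.3)&(X[...,2]>.06)
    Y=X[m]; print("yellow",m.sum(),Y.min(0),Y.max(0)); print(np.histogram(Y[:,2],bins=np.arange(.06,.12,.004)))
    np.save(c+"_yel.npy",Y)
    g=Y[Y[:,2]>.097]; print("top>.097",len(g), g.mean(0))
E
```

```text
scene eye [ 0.4878 -0.1447  0.078 ] [ 0.4653 -0.1414  0.0363]
scene hasp [ 0.5157 -0.2269  0.062 ] [ 0.4855 -0.2278  0.0014]
scene gripend [ 0.5424 -0.0763  0.104 ] [ 0.5388 -0.0751  0.0968]
scene gripin [ 0.5023 -0.1259  0.104 ] [ 0.501  -0.1257  0.1015]
scene hub  [ 0.4377 -0.2065  0.0925]
yellow 1094 [ 0.4158 -0.2286  0.0601] [0.5428 0.082  0.1069]
(array([  1,   0,   2, 169, 394,  17,  88, 205,   6,   8, 157,  47,   0,
         0]), array([0.06 , 0.064, 0.068, 0.072, 0.076, 0.08 , 0.084, 0.088, 0.092,
       0.096, 0.1  , 0.104, 0.108, 0.112, 0.116]))
top>.097 212 [ 0.5204 -0.1037  0.1028]
side eye [ 0.4871 -0.1427  0.078 ] [ 0.4932 -0.2545  0.0044]
side hasp [ 0.5154 -0.2258  0.062 ] [ 0.5233 -0.3221  0.0027]
side hub  [ 0.4382 -0.2038  0.0946]
side gripend [ 0.5408 -0.0825  0.104 ] [ 0.5409 -0.0832  0.1035]
yellow 478 [ 0.4186 -0.2216  0.0719] [ 0.5428 -0.076   0.1072]
(array([  0,   0,   1,   2, 248,  20,   2,  94,   6,   0,  34,  71,   0,
         0]), array([0.06 , 0.064, 0.068, 0.072, 0.076, 0.08 , 0.084, 0.088, 0.092,
       0.096, 0.1  , 0.104, 0.108, 0.112, 0.116]))
top>.097 105 [ 0.5214 -0.1016  0.1045]
```

Triangulated from both cameras, the pivot is at about (0.438,-0.205) and the eye at (0.4875,-0.1437). The hasp is at (0.5155,-0.2263), which puts the handle about 23° round from "on". Next I'll fit these together, check IK along the arc, and hover over the grip for a wrist look.

```bash
cat >> h.py <<'E'
from scipy.optimize import least_squares
from scipy.spatial.transform import Rotation as Ro
def fit(eye,hasp,hub,grip):
    u=lambda a:np.array([np.cos(a),np.sin(a)])
    def f(q):
        p=q[:2];r=[]
        for e in eye:r+=list(p+.08*u(q[2])-e)
        for e in hasp:r+=list(p+.08*u(q[3])-e)
        for e in hub:r+=list(.5*(p-e))
        n=np.array([-np.sin(q[2]),np.cos(q[2])])
        for e in grip:r+=[n@(e-p)]
        return r
    s=least_squares(f,[.438,-.205,.9,-.27]); return s.x,np.array(s.fun)
def quat(th,flip=0):
    # tool down, jaw x axis tangential (clockwise) to handle direction th
    x=np.array([np.sin(th),-np.cos(th),0])*(-1 if flip else 1); z=np.array([0,0,-1.])
    return Ro.from_matrix(np.stack([x,np.cross(z,x),z],1)).as_quat()
def gp(q,th,z,r=.134): return np.array([q[0]+r*np.cos(th),q[1]+r*np.sin(th),z])
E
python3 - <<'E'
from bench import *
from h import *
import cv2
np.set_printoptions(precision=4,suppress=True)
A=lambda *a:[np.array(x) for x in a]
q,res=fit(A((.4878,-.1447),(.4871,-.1427)),A((.5157,-.2269),(.5154,-.2258)),A((.4377,-.2065),(.4382,-.2038)),A((.5204,-.1037),(.5214,-.1016)))
print(q,np.degrees(q[2:]),"residual",res); np.save("q.npy",q)
for fl in (0,1):
    for th in np.linspace(q[2],q[3]-.1,4):
        print(fl,np.round(np.degrees(th)),inverse_kinematics(gp(q,th,.07),quat(th,fl)))
E
```

```text
[ 0.4379 -0.2061  0.8958 -0.255 ] [ 51.3273 -14.6129] residual [ 0.0001  0.0011  0.0008 -0.0009 -0.0004  0.0006 -0.0001 -0.0005  0.0001
  0.0002 -0.0002 -0.0011 -0.0004  0.0001]
0 51.0 [-0.3222  0.4523  1.8172 -0.      0.8721  0.3528]
0 27.0 [-0.3737  0.5005  1.7187 -0.      0.9223  0.7182]
0 4.0 [-0.4473  0.5337  1.6502 -0.      0.9577  1.0616]
0 -20.0 [-0.5333  0.5481  1.6204 -0.      0.9731  1.3925]
1 51.0 [-0.3222  0.4523  1.8172 -0.      0.8721 -2.7888]
1 27.0 [-0.3737  0.5005  1.7187 -0.      0.9223 -2.4234]
1 4.0 [-0.4473  0.5337  1.6502 -0.      0.9577 -2.08  ]
1 -20.0 [-0.5333  0.5481  1.6204 -0.      0.9731 -1.7491]
```

```bash
python3 - <<'E'
from bench import *
from h import *
import cv2
np.set_printoptions(precision=4,suppress=True)
q=np.load("q.npy")
move_ptp(gp(q,q[2],.22),quat(q[2]))
d=capture("wrist"); np.savez("wrist1.npz",**d); cv2.imwrite("pics/wrist1.png",d["image"])
def proj(X):
    c=d["R"]@X+d["t"]; K=d["intrinsics"]; rho=np.hypot(c[0],c[1]); th=np.arctan2(rho,c[2])
    return K[0,0]*th*c[0]/rho+K[0,2],K[1,1]*th*c[1]/rho+K[1,2]
for n,X in [("pivot",(*q[:2],.093)),("eye",gp(q,q[2],.078,.08)),("hasp",gp(q,q[3],.062,.08)),("gripin",gp(q,q[2],.104,.101)),("gripend",gp(q,q[2],.104,.167))]: print(n,np.round(proj(np.array(X)),1))
print(current_clock(),current_position())
E
```

```text
pivot [320.2 363.3]
eye [320.1 277.8]
hasp [395.2 316.1]
gripin [320.1 265.1]
gripend [320.  181.6]
2.4667 [ 0.5216 -0.1024  0.22  ]
```

View pics/wrist1.png

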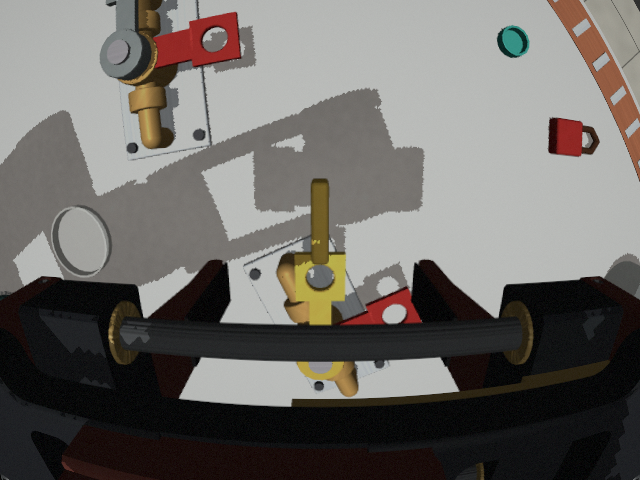

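The wrist picture agrees with the fit: eye at (320,277) and hasp hole at (395,315), against predictions of (320,278) and (395,316). Now I'll descend, cage the blade and swing it.

```bash
python3 - <<'E'
from bench import *
from h import *
import cv2
np.set_printoptions(precision=4,suppress=True)
q=np.load("q.npy")
move_gripper(.05)
c=servo_line(gp(q,q[2],.07),quat(q[2]),rate=.1,contact_N=8)
print("contact",c,current_position(),current_force())
if c: raise SystemExit
move_gripper(.018)
print("gap",current_finger_gap(),current_force(),current_clock())
ths=np.linspace(q[2],q[3],8)[1:]
for th in ths:
    servo_line(gp(q,th,.07),quat(th),rate=.06)
    print(np.round(np.degrees(th),1),current_position(),current_force(),round(current_clock(),2))
move_gripper(.012)
print("gap",current_finger_gap(),current_force(),current_torque(),current_clock())
d=capture("wrist"); cv2.imwrite("pics/wrist2.png",d["image"])
E
```

```text
contact False [ 0.5221 -0.1016  0.0705] [ 0.9057  1.3727 -0.2033]
gap 0.017903504406529807 [-0.7891  0.7194 -0.3242] 5.55
41.9 [ 0.5377 -0.1166  0.07  ] [-0.2162 -1.7054  0.4345] 6.07
32.5 [ 0.551  -0.1341  0.07  ] [-0.546   0.367   0.0672] 6.58
23.1 [ 0.5613 -0.1535  0.0701] [-0.4366 -0.3016  0.1769] 7.1
13.6 [ 0.5682 -0.1744  0.0701] [ 0.166  -0.644  -0.0396] 7.62
4.2 [ 0.5716 -0.1961  0.0701] [-0.4987  0.711   0.5855] 8.13
-5.2 [ 0.5714 -0.2181  0.07  ] [0.1697 0.5471 0.0284] 8.65
-14.6 [ 0.5676 -0.2398  0.07  ] [-0.2785 -0.1134 -0.1608] 9.17
gap 0.013793002891922446 [ 0.46    2.3747 -0.8805] [ 0.1968 -0.0541  0.0997] 9.4167
```

View pics/wrist2.png

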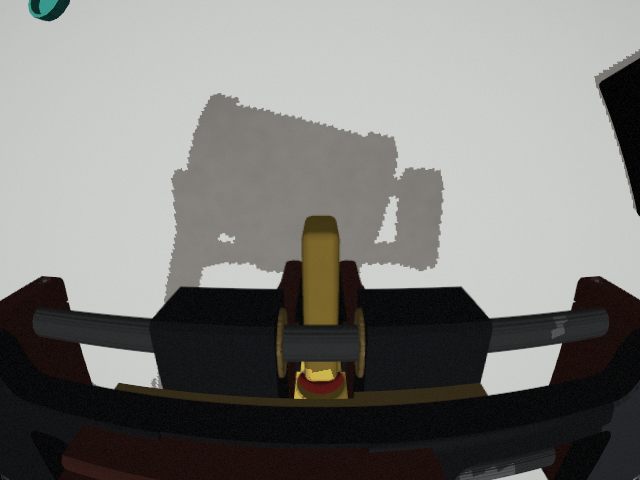

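The blade at (320,255) is clamped between the fingers, with the plate partly hidden at (320,380). I'll release, lift straight up and check alignment.

```bash
python3 - <<'E'
from bench import *
from h import *
import cv2
np.set_printoptions(precision=4,suppress=True)
q=np.load("q.npy")
move_gripper(.05)
servo_line(gp(q,q[3],.22),rate=.12)
d=capture("wrist"); np.savez("wrist3.npz",**d); cv2.imwrite("pics/wrist3.png",cv2.resize(d["image"][200:380,220:420],None,fx=3,fy=3,interpolation=2))
for c,(x,y) in {"scene":(110,200),"side":(270,130)}.items():
    d=capture(c); np.savez(c+"3.npz",**d); cv2.imwrite(f"pics/{c}3.png",cv2.resize(d["image"][y:y+150,x:x+190],None,fx=4,fy=4,interpolation=2))
print(current_clock())
E
```

```text
11.75
```

View pics/wrist3.png

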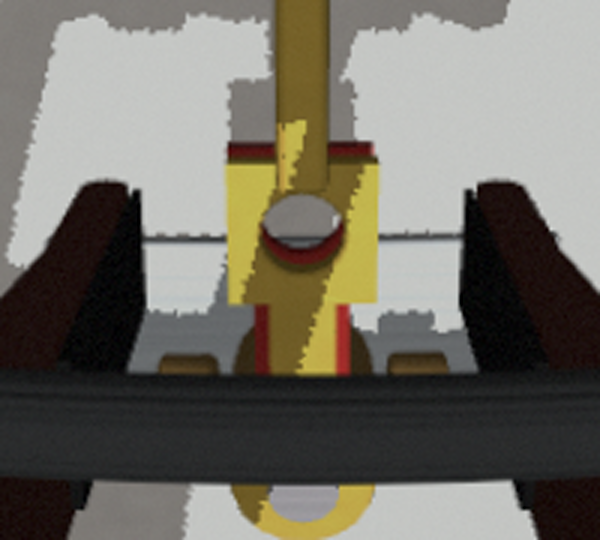

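View pics/scene3.png

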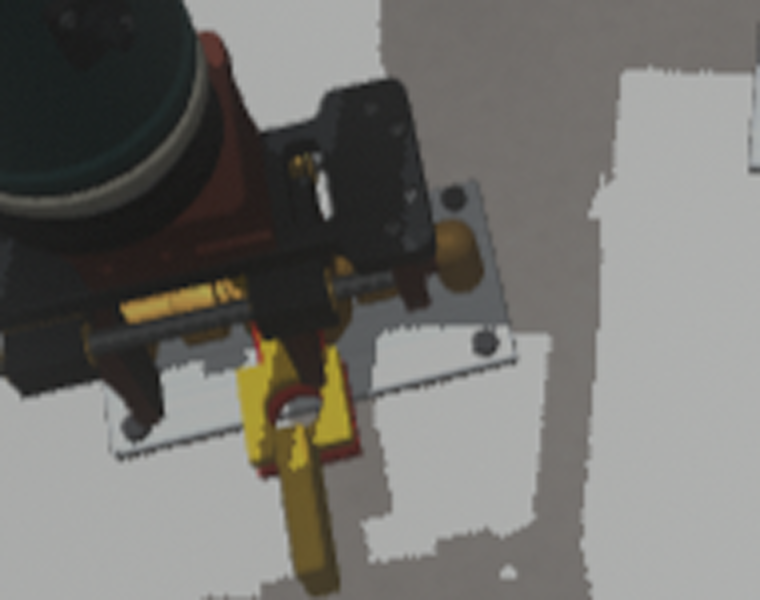

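View pics/side3.png

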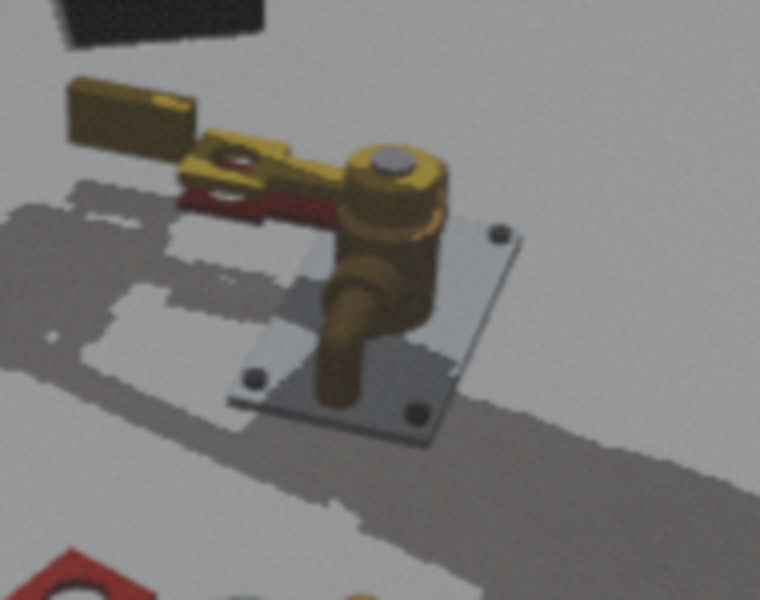

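In the wrist view the handle covers the hasp. The yellow plate spans crop columns 226–378 and the red tab 228–376, both centred on 302. The red arm shows evenly on both sides (256–270 and 337–350). At about 0.3 mm per crop pixel, that puts it within roughly 0.5 mm. In the scene view the holes overlap once you allow for the height difference. The arm is clear, so I'm handing in.

```bash
python3 - <<'E'
from bench import *
import numpy as np
a=np.load("side0.npz");b=np.load("side3.npz")
print("side grey-handle region change:",np.abs(a["image"][265:375,240:350].astype(int)-b["image"][265:375,240:350]).mean())
print(current_position(),current_force(),current_clock())
for n in ("0","3"): 
    pass
print([ (s["xy"],s["conf"]) for s in spot_in("side","vac_eye")][:1])
close_job()
E
```

```text
side grey-handle region change: 2.4732231404958678
[ 0.56715404 -0.23971494  0.21918567] [-0.58575295  0.09317788  0.42565576] 11.75
[([297.0, 321.7], 0.66)]
the job is handed in; nothing more can be done
```

The gas isolator is at off: I swung the yellow handle about 66° clockwise and its padlock hole now lies over the hole in the red hasp tab. I closed the fingers loosely round the grip blade, followed the arc about the pivot, clamped briefly at the off angle, then released and lifted clear. The job was handed in at about 11.8 s.

- **Alignment:** the wrist camera shows the yellow plate and the red tab on the same centre line, to within about 0.5 mm. The scene and side views agree with this by eye, though the gripper hides part of the valve in the scene view.
- **Forces:** the readings I took between moves stayed below about 3 N on each axis, and nothing was touching the robot at the end.
- **Grey vacuum handle:** it was not touched. Its area in the side picture is practically unchanged, and the network's spot for it moved only about 4 pixels, within its usual scatter.
- **What disagreed:** the network's first positions for the yellow handle's eye and the hasp were several pixels or more off. I used hole centres read from the images instead; from two cameras these agreed to about 2 mm.

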